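Mesh the mixer's flat beater in its drive and hold it home

ROBOT

A 7-joint arm with a two-finger parallel gripper is mounted at the origin on the work surface. World frame = base frame: x ahead of the robot, y to its left, z up, the work surface at z = 0. Lengths are in mm, angles in rad, forces in N, time in s.
With the tool pointing down it reaches from about 400 to 850 mm from the base axis. Payload 10.4 kg.
Tool frame: the origin (TCP) lies midway between the tips of the shut fingers; the grasp point (between the pads) lies arm.grip_depth behind it (arm.grip_depth is the distance from the TCP to the grasp point, in mm); z points along the fingers, y is the line along which they close (so a half turn about z gives the same grasp; the last joint's range is limited). The gripper opens to 85 mm and grips with 20 to 120 N. Pads are 22 mm wide; open, the fingers measure 114 mm over their backs; the gripper's body (76 mm by 85 mm) begins 54 mm behind the grasp point. The pads swing forward as they close: fully open they stand 13 mm farther back than shut.
Start: joints at [-1.354, 0.332, -0.065, 1.46, 0.022, 1.35, -0.088], TCP at [148.428, 607.141, 231.338] pointing down, gripper open.
Joint ranges: [-2.6, 2.6], [-0.5, 2.12], [-1.47, 1.34], [0.16, 2.42], [-1.27, 4.41], [0.06, 2.06], [-2.6, 2.6]. Speed limits (rad/s): [2.22, 2.22, 2.79, 2.79, 3.14, 3.14, 3.14].

INTERFACE

Orientations are given as a unit quaternion [x, y, z, w].
In Python, from rig import observe, vision, arm gives the robot as it stands.
- The arm moves only by the tool drive_tool, never from a script. Its argument "moves" is one flat list of numbers, 5 for each row, row after row: the shift along the tool's x, y, z in mm, then the turn about the tool's z in degrees, then the opening, from 0 (shut) to 1 (fully open). A call has exactly 10 rows; each row shifts and turns the commanded pose from where the row before left it, along the tool's axes as they then stand; what a row does not reach is not made up. A row lasts 1/12 s, in which the tool goes at most 41.7 mm and 7.16 degrees, less where a joint would pass 70% of its speed; a pose out of reach is approached as far as the arm can. A call is refused whole if a number of a shift passes 41.7 or a number of a turn 7.16, either way. A call with a gripper value outside its range is refused whole. The fingers move at their own pace and stop on an object; "force" is the grip in N (left out, the last holds). Time passes only in rows, so rows that do not move let the fingers close, or fill a call up. It gives the time, the measured TCP pose, the force, the opening and the grip force at its end, in the units of the state.
- observe(): the state, without advancing time (a new reading comes with each control period).
- vision.snapshot(name): name is "scene" or "top" or "wrist"; returns a dict with "frame" (400x640x3 uint8, red, green, blue), "fx", "fy", "cx", "cy" (pixels), "rvec" (rotation vector, rad) and "tvec" (3), from world to camera coordinates, as OpenCV has them; the wrist camera has in their place "hand_eye" (4x4, takes a point from camera to tool coordinates, whose origin is the TCP and whose axes are the flange's). Camera axes: x right, y down, z forward; pixel columns grow to the right and rows downward; lengths in mm; the calibration is good to about 2 mm. A picture is of the moment at which its call begins: read the wrist's pose just before it. There is no depth.
- arm.finish_job(): hands the job in; it is judged then, once.
The state is a dict: "time": time; "qpos": joint angles; "dq": joint speeds; "effort": joint torques, N m; "tcp_pos": TCP position; "tool_rot": TCP orientation; "force": force on the tool from outside, world axes, zero at the start; "moment": the same for the moment, N m; "width": finger opening in mm; "gripper_force": force on a finger pad.
Only numpy, scipy, OpenCV 4.12 (cv2) and the standard library are available. Lean on these libraries where they do the work, as an engineer would, in place of code of your own. Each camera call takes 0.05 s, during which the arm holds its last target. There are 200 camera calls.

TASK

Take the orange flat beater out of its round wooden stand and put its splined stem into the drive socket of the upside-down hand mixer: feel for where it stops, turn it until the splines mesh, and slide it fully home against the spring until its steel collar is flush on the socket. There is no catch yet, so finish while still gripping the beater and pressing it down home: do not let go. Don't ram it, and leave the steamer, colander, lunchbox and clothes peg where they are.

Things in the scene. Friction and masses are not known exactly. Their poses are not given: they have to be found in the camera images.
- beater: Loose flat beater, 110 to 175 g, 135 mm tall, upright with its stem down in the stand. Origin at the stem's lower tip, z up along the stem. From the tip up: steel splines 0 to 24 mm; steel collar, diameter 32 mm, 24 to 30 mm; neck, diameter 12 mm, to 52 mm; then the orange flat paddle to 135 mm, lying in the beater's x-z plane.
- spine (a point): Point on the beater's axis 110 mm above the stem tip, in the paddle's middle spine, which is 24 mm wide (beater's x), 14 mm thick (y), 52 to 135 mm above the tip: grip it here from above, closing along y. A thinner (9 mm) frame reaches 38 mm to either side in x, 50 to 123 mm up. Axes as the beater's.
- stem_tip (a point): Lower tip of the splined stem, at the beater's origin. The splines are a cross of four ears at 90 degrees, pointing along the beater's x and y, 22 mm across, each 5 mm thick, wedge-shaped in the lowest 2.5 mm.
- stand: Fixed dark wooden ring, diameter 65 mm, 35 mm high, with a round hole of diameter 28 mm through it, in which the stem stands; the collar rests on its top. Origin at the centre of its underside, z up.
- mixer: White hand mixer, fixed upside down in a grey cradle, 200 mm long in its x, 88 mm wide (cradle 110), 110 mm high; origin under its centre, z up. The angle of its cross slots differs every run and is not given; it shows from above. If off by over about 10 degrees the ears rest on the face; a turn of at most 90 degrees brings them over the slots. The drive is stiff to turn (0.25 N m).
- socket (a point): Centre of the drive socket's mouth, on the steel top face 110 mm above the work surface, 45 mm from the mixer's centre towards its own -x; axes as the mixer's, not the drive's. Steel face 35 mm square in a black round boss of diameter 66 mm. The mouth is a cross of slots at 90 degrees, 26 mm across, 9 mm wide, 16 mm deep, with the spring plunger below.
- steamer: Loose bamboo steamer with lid, diameter 226 mm, 154 mm high. Origin at the centre of its underside.
- colander: Loose stainless steel colander, rim diameter 212 mm, 100 mm high, handles to 260 mm. Origin at the centre of its underside.
- lunchbox: Loose blue lunchbox of two tiers with a lid, 105 by 160 mm, 96 mm high. Origin at the centre of its underside.
- clothes_peg: Loose wooden clothes peg with a steel spring, lying flat, 72 mm long, 10 mm high. Origin at its underside.
- plunger (a joint): Travel of the brass spring plunger under the slots, m: 0 = up (its top 16 mm below the mouth), 0.008 = pressed down with the stem home (tip 24 mm deep, collar on the steel face). It pushes back with 3 N at 0, rising evenly to 9 N at 0.008. Not pressed, the beater stays about 8 mm up from home.
Things that resemble listed ones, but are neither listed nor needed, are in the scene too. Of the things like the beater, leave any that is turquoise or yellow; of the rest the smaller one is meant.

How it is judged:
By the outcome, as a careful person would: the job done as asked, in the order asked, and still so for the second after the job is handed in, while the arm keeps its last pose, push and grip.
It also fails if it takes over 58 s, if anything falls off the work surface, if the arm or the gripper's body presses on something with over 40 N, if the wrist force passes 120 N, or if a joint passes its speed limit or range.

## Working session

There is one attempt and no reset: what is moved stays moved. The work goes in short steps, Python scripts to look and compute and a tool call to move; the robot and the scene stay as the last step left them, time stands still between calls to the robot, and variables do not carry over. Pictures are saved under pics/ and viewed, at most 10 in all, crops included, and the job is handed in when it is done.

Besides the shell and the picture viewer there is one more tool, called in YAML: its name, and indented under it one key for each argument. drive_tool: Moves the arm, as the interface text tells. Its arguments: {"type":"object","properties":{"moves":{"type":"array"},"force":{"type":"number"}},"required":["moves"]}

```bash
mkdir -p pics; cat > h.py <<'E'
import numpy as np, cv2
from rig import observe, vision, arm
from scipy.spatial.transform import Rotation as R
def cam(name):
    s=observe(); d=vision.snapshot(name); K=np.array([[d['fx'],0,d['cx']],[0,d['fy'],d['cy']],[0,0,1.]])
    if name=='wrist':
        H=np.array(d['hand_eye']); T=np.eye(4); T[:3,:3]=R.from_quat(s['tool_rot']).as_matrix(); T[:3,3]=s['tcp_pos']; M=T@H
        Rc,c=M[:3,:3],M[:3,3]
    else:
        Rw=cv2.Rodrigues(np.array(d['rvec'],float))[0]; Rc=Rw.T; c=-Rc@np.array(d['tvec'],float).ravel()
    return d['frame'],K,Rc,c
def ray(p,K,Rc,c,z):
    v=Rc@np.linalg.solve(K,[p[0],p[1],1.]); return c+v*(z-c[2])/v[2]
def proj(P,K,Rc,c):
    q=K@(Rc.T@(np.array(P,float)-c)); return q[:2]/q[2]
def save(n,f,s=1): cv2.imwrite('pics/'+n,cv2.resize(f[:,:,::-1],None,fx=s,fy=s,interpolation=cv2.INTER_CUBIC))
E
python3 - <<'E'
from h import *
import pickle
o={}
for n in('scene','top'):
    o[n]=cam(n); save(n+'0.png',o[n][0],1.25); print(n,o[n][3].round(),o[n][1][0,0])
pickle.dump(o,open('o.pkl','wb'))
s=observe(); print(s['tool_rot'],s['width'],arm.grip_depth)
E
```

```text
scene [1359.  -10. 1230.] 509.86957845717336
top [ 434.  -18. 1359.] 378.987535265865
[ 1.19594954e-01  9.92822573e-01 -6.17100853e-04 -6.47675480e-05] 85.4844839755019 18.700000000000003
```

View pics/scene0.png

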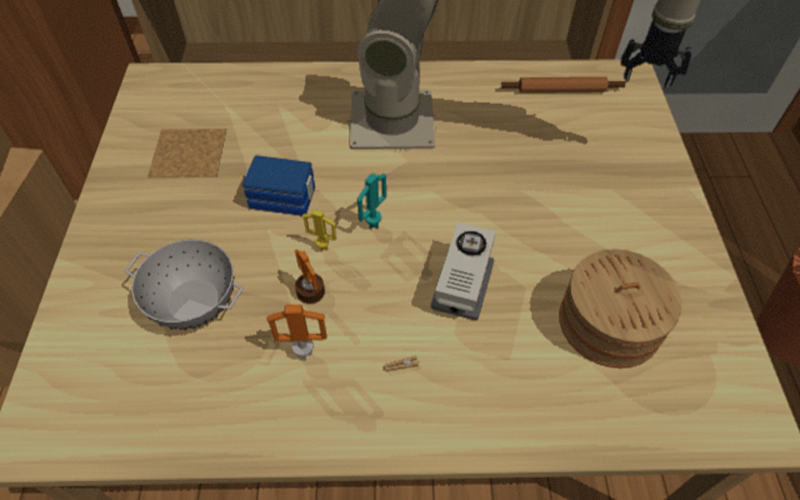

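View pics/top0.png

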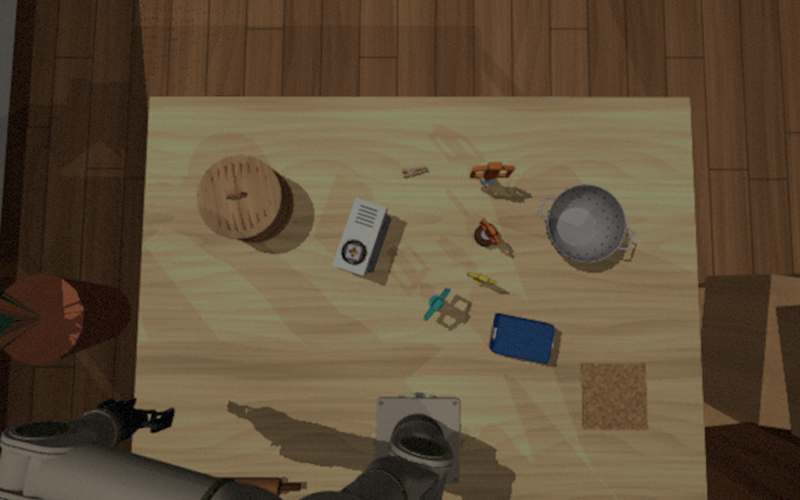

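Scene and top show two orange candidates. A is in the dark round stand (scene 308,275; top 487,234). B is larger and stands free on a steel foot (scene 298,328; top 492,172). A fits because it is the smaller one and is in the stand. The teal one (scene 372,200) and the yellow one (scene 320,230) are excluded. The mixer's boss is at top 355,251. Next I'll confirm in a crop and measure.

```bash
python3 - <<'E'
from h import *
import pickle
o=pickle.load(open('o.pkl','rb'))
f,K,Rc,c=o['top']; g,K2,Rc2,c2=o['scene']
def crop(im,x,y,r): return cv2.resize(im[y-r:y+r,x-r:x+r],(390,390),interpolation=cv2.INTER_CUBIC)
save('crop1.png',np.hstack([crop(f,390,187,26),crop(g,247,220,32)]))
for n,(im,K_,R_,c_) in o.items():
    hsv=cv2.cvtColor(im,cv2.COLOR_RGB2HSV)
    m=((hsv[...,0]>=4)&(hsv[...,0]<=14)&(hsv[...,1]>190)&(hsv[...,2]>90)).astype(np.uint8)
    k,l,st,ce=cv2.connectedComponentsWithStats(m)
    for i in range(1,k):
        if st[i,4]>25: print(n,'orange',st[i],ce[i].round(1), cv2.minAreaRect(np.argwhere(l==i)[:,::-1].astype(np.float32)), ray(ce[i],K_,R_,c_,125).round())
    # boss black + steel face
    x,y=(284,200) if n=='top' else (376,194)
    sub=hsv[y-22:y+22,x-22:x+22,2]; b=(sub<75).astype(np.uint8)
    k,l,st,ce=cv2.connectedComponentsWithStats(b); i=1+np.argmax(st[1:,4]); 
    cn=max(cv2.findContours((l==i).astype(np.uint8),0,1)[0],key=cv2.contourArea); e=cv2.fitEllipse(cn)
    p=np.array(e[0])+[x-22,y-22]; print(n,'boss',p,e[1],ray(p,K_,R_,c_,110).round(1))
E
```

```text
scene orange [237 200  17  32 139] [246.3 215. ] ((245.90518188476562, 215.112060546875), (34.79621124267578, 6.302709579467773), 66.80140686035156) [ 594. -184.  125.]
scene orange [214 244  47  29 676] [237.2 258.9] ((236.62875366210938, 257.7871398925781), (28.756574630737305, 44.67716979980469), 84.2894058227539) [ 726. -198.  125.]
scene boss [376.75175285 194.14139748] (18.346338272094727, 23.080013275146484) [519.9 167.  110. ]
top orange [389 131  13   5  28] [395.4 133.2] ((395.0, 133.0), (4.0, 12.0), 90.0) [ 742. -203.  125.]
top boss [299.49450684 203.78389931] (5.957209587097168, 47.85970687866211) [508.  113.7 110. ]
```

View pics/crop1.png

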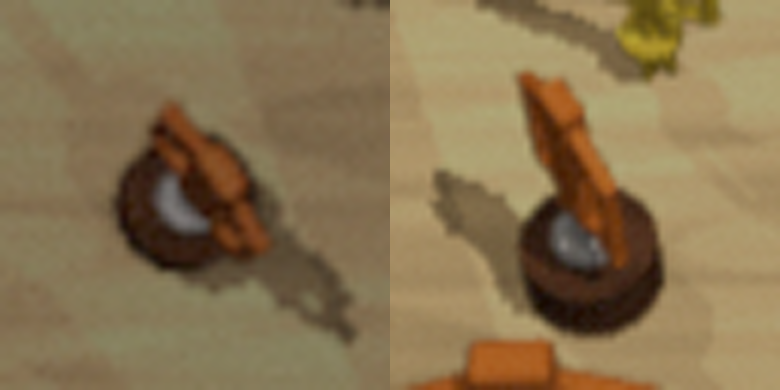

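The crop confirms it: a small orange paddle in the dark ring, with a steel collar. In the top crop (7.5x) the ring centre is at about (187,200), the spine top at about (218,172), and the paddle runs from (172,105) to (262,250).

```bash
python3 - <<'E'
from h import *
import pickle
o=pickle.load(open('o.pkl','rb'))
f,K,Rc,c=o['top']; F=lambda x,y:(364+x/7.5-.5,161+y/7.5-.5)
print('ring',ray(F(187,200),K,Rc,c,35)); print('spine',ray(F(222,170),K,Rc,c,135))
a,b=ray(F(172,105),K,Rc,c,123),ray(F(262,250),K,Rc,c,123); print('ends',a,b,np.linalg.norm(a-b),np.degrees(np.arctan2(*(b-a)[1::-1])))
print('boss top',ray((283.5,200.5),K,Rc,c,110))
G=lambda x,y:(215+x*64/390-.5,188+y*64/390-.5)
f,K,Rc,c=o['scene']; print('ring sc',ray(G(591-390,248),K,Rc,c,35)); 
s=observe(); print(R.from_quat(s['tool_rot']).as_matrix().round(3)); h=vision.snapshot('wrist')['hand_eye']; print(np.array(h).round(2))
E
```

```text
ring [ 571.61981051 -190.03133601   35.        ]
spine [ 574.32692408 -192.26891547  135.        ]
ends [ 604.28750249 -172.35039486  123.        ] [ 540.64589282 -211.09952032  123.        ] 74.51006109427342 -148.66424313217047
boss top [518.69272676 166.73992472 110.        ]
ring sc [ 576.69046653 -192.25109912   35.        ]
[[-0.971  0.237 -0.   ]
 [ 0.237  0.971 -0.001]
 [-0.    -0.001 -1.   ]]
[[ 0.0000e+00 -9.6000e-01 -2.8000e-01  7.0740e+01]
 [ 1.0000e+00  0.0000e+00 -0.0000e+00 -1.0000e-02]
 [ 0.0000e+00 -2.8000e-01  9.6000e-01 -1.4237e+02]
 [ 0.0000e+00  0.0000e+00  0.0000e+00  1.0000e+00]]
```

drive_tool:
  moves: [-29, -21, -5, 0, 1, -29, -21, -5, 0, 1, -29, -21, -5, 0, 1, -29, -21, -5, 0, 1, -29, -21, -5, 0, 1, -29, -21, -5, 0, 1, -29, -21, -5, 0, 1, -29, -21, -5, 0, 1, -29, -21, -5, 0, 1, -29, -21, -5, 0, 1]

```text
time: 0.98
tcp_pos: [381.0, 332.6, 281.5]
tool_rot: [0.12, 0.993, 0.0, -0.0]
force: [-0.6, 0.8, -0.2]
width: 85.5
gripper_force: 0.0
```

drive_tool:
  moves: [-29, -21, -5, 0, 1, -29, -21, -5, 0, 1, -29, -21, -5, 0, 1, -29, -21, -5, 0, 1, -29, -21, -5, 0, 1, -29, -21, -5, 0, 1, 0, 0, 0, 7, 1, 0, 0, 0, 7, 1, 0, 0, 0, 7, 1, 0, 0, 0, 7, 1]

```text
time: 1.82
tcp_pos: [519.3, 170.3, 311.0]
tool_rot: [0.359, 0.933, -0.0, -0.0]
force: [-0.8, -0.2, 0.6]
width: 85.4
gripper_force: 0.0
```

```bash
python3 - <<'E'
from h import *
import pickle
w=cam('wrist'); pickle.dump(w,open('w1.pkl','wb')); s=observe(); print(s['tcp_pos'],s['qpos'],s['time'],s['force'])
f,K,Rc,c=w; p=proj((519,167,110),K,Rc,c); print(p); 
x,y=p.round().astype(int); y0,x0=max(0,min(280,y-60)),max(0,min(520,x-60)); print(x0,y0)
save('w1.png',np.hstack([cv2.resize(f[y0:y0+120,x0:x0+120],(400,400),interpolation=cv2.INTER_CUBIC),cv2.resize(f,(400,250)).repeat(1,0) if 0 else np.pad(cv2.resize(f,(400,250)),((0,150),(0,0),(0,0)))]))
E
```

```text
[519.26770422 170.39269937 311.02108721] [-0.76500971  0.12187762  0.4049644   1.56196405 -0.04818164  1.46817538
  0.46887639] 1.8667 [0.15786519 0.11178152 0.75681267]
[317.75298773 166.65192242]
258 107
```

View pics/w1.png

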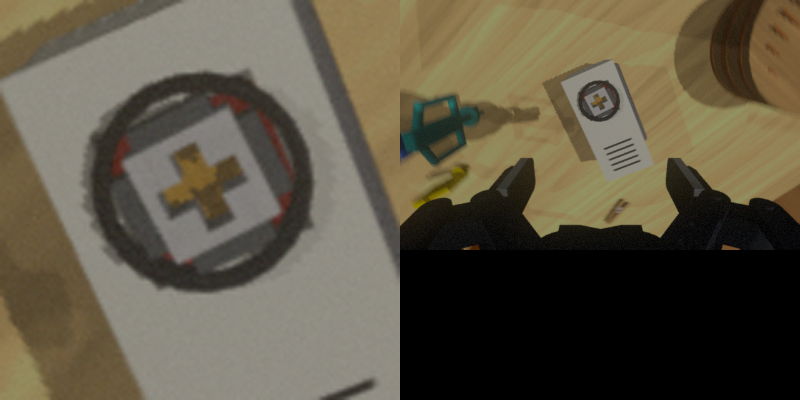

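The wrist crop shows a brass cross at crop (203,185), in the steel square on the black boss, tilted by about 25° in the image. I'll measure it on the z=110 plane.

```bash
cat > sock.py <<'E'
from h import *
def cross(w,z=110,ctr=(519,167),dbg=None):
    f,K,Rc,c=w
    # rectify to plane at 0.25 mm/px, u along +x world, v along +y
    n=240; pts=np.array([[-30,-30],[30,-30],[30,30],[-30,30]],float)
    src=np.float32([proj((ctr[0]+a,ctr[1]+b,z),K,Rc,c) for a,b in pts]); dst=np.float32((pts+30)*4)
    im=cv2.warpPerspective(f,cv2.getPerspectiveTransform(src,dst),(n,n),flags=cv2.INTER_CUBIC)
    hsv=cv2.cvtColor(im,cv2.COLOR_RGB2HSV); h,s,v=cv2.split(hsv)
    st=((s<50)&(v>125)).astype(np.uint8); k,l,stt,ce=cv2.connectedComponentsWithStats(st)
    i=l[120-40:120+40,120-40:120+40]; i=np.bincount(i[i>0]).argmax()
    hull=cv2.convexHull(np.argwhere(l==i)[:,::-1].astype(np.int32)); rect=cv2.minAreaRect(hull)
    m=np.zeros((n,n),np.uint8); cv2.fillConvexPoly(m,hull,1); m=cv2.erode(m,np.ones((9,9)))
    x=(m*((l!=i))).astype(np.uint8); k,l2,s2,c2=cv2.connectedComponentsWithStats(x); j=1+s2[1:,4].argmax()
    q=np.argwhere(l2==j)[:,::-1].astype(float); cc=c2[j]; d=q-cc; Z=d[:,0]+1j*d[:,1]
    ang=np.degrees(np.angle((Z**4).sum()))/4
    print('steel',np.array(rect[0])/4-30+ctr,np.array(rect[1])/4,rect[2],'cross',cc/4-30+ctr,'area',s2[j,4]/16,'ang mod90',ang%90, 'ext',np.abs(Z*np.exp(-1j*np.radians(ang))).max()/4)
    if dbg: im[...,0][x>0]=255; save(dbg,im,2)
E
python3 - <<'E'
from sock import *
import pickle
cross(pickle.load(open('w1.pkl','rb')),dbg='r1.png')
E
```

```text
steel [516.55926514 169.92519379] [33.88578033 34.02574921] 75.25643920898438 cross [516.46764347 169.7835097 ] area 460.6875 ang mod90 75.16688019244748 ext 14.654072546901917
```

drive_tool:
  moves: [-28, -23, 2, 0, 1, -28, -23, 2, 0, 1, -28, -23, 2, 0, 1, -28, -23, 2, 0, 1, -28, -23, 2, 0, 1, -28, -23, 2, 0, 1, -28, -23, 2, 0, 1, -28, -23, 2, 0, 1, -28, -23, 2, 0, 1, -30, -25, 2, 0, 1]

```text
time: 2.7
tcp_pos: [575.5, -191.3, 291.1]
tool_rot: [0.354, 0.935, 0.0, -0.0]
force: [1.0, 1.3, -0.6]
width: 85.3
gripper_force: 0.0
```

drive_tool:
  moves: [0, 0, 0, 7.1, 1, 0, 0, 0, 7.1, 1, 0, 0, 0, 7.1, 1, 0, 0, 0, 7.1, 1, 0, 0, 0, 7.1, 1, 0, 0, 0, 7.1, 1, 0, 0, 0, 7.1, 1, 0, 0, 0, 7.1, 1, 0, 0, 0, 7.1, 1, 0, 0, 0, 7.1, 1]

```text
time: 3.53
tcp_pos: [575.2, -190.1, 291.1]
tool_rot: [0.833, 0.553, -0.0, -0.0]
force: [-0.7, 0.6, 0.3]
width: 85.6
gripper_force: 0.0
```

drive_tool:
  moves: [0, 0, 0, 7, 1, 0, 0, 0, 7, 1, 0, 0, 0, 7, 1, 0, 0, 0, 7, 1, 0, 0, 0, 7, 1, 0, 0, 0, 0, 1, 0, 0, 0, 0, 1, 0, 0, 0, 0, 1, 0, 0, 0, 0, 1, 0, 0, 0, 0, 1]

```text
time: 4.37
tcp_pos: [575.3, -190.3, 291.3]
tool_rot: [0.96, 0.279, 0.0, -0.0]
force: [0.3, 0.8, 0.1]
width: 85.0
gripper_force: 0.0
```

```bash
python3 - <<'E'
from h import *
import pickle
w=cam('wrist'); pickle.dump(w,open('w2.pkl','wb')); s=observe(); print(s['tcp_pos'],s['qpos'],s['time'],s['tool_rot'])
f,K,Rc,c=w; print(proj((574,-191,135),K,Rc,c),proj((574,-191,35),K,Rc,c)); 
save('w2.png',f,1.25)
E
```

```text
[ 575.29436483 -190.34881183  291.30123303] [-0.50051464  0.37743419  0.99417154  1.46125234 -0.31591634  1.47257907
 -0.51411104] 4.4167 [ 9.60387925e-01  2.78666498e-01  7.78460744e-05 -1.02189089e-04]
[319.84402553 177.36809703] [320.02448952 156.31277926]
```

View pics/w2.png

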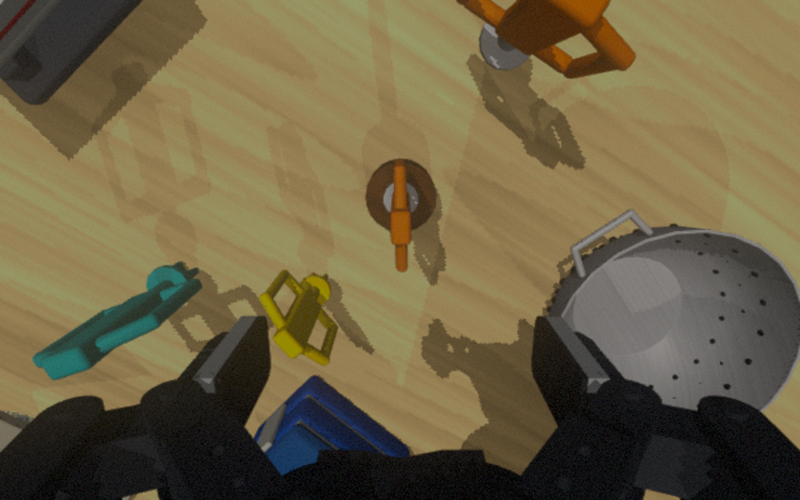

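The wrist view shows the target paddle nearly along image columns, from (399,165) to (402,268). The spine top is at about (401,212–240) and the ring is centred at about (401,195). The pads are well lined up.

```bash
python3 - <<'E'
from h import *
import pickle
w=pickle.load(open('w2.pkl','rb')); f,K,Rc,c=w
hsv=cv2.cvtColor(f,cv2.COLOR_RGB2HSV); sub=np.zeros(f.shape[:2],np.uint8); sub[115:230,280:365]=1
m=((hsv[...,0]>=4)&(hsv[...,0]<=16)&(hsv[...,1]>185)&(hsv[...,2]>95)).astype(np.uint8)*sub
k,l,st,ce=cv2.connectedComponentsWithStats(m); i=1+st[1:,4].argmax(); print(st[i],ce[i])
ys=np.where((l==i).any(1))[0]; rows=[(y,np.where(l[y]==i)[0].min(),np.where(l[y]==i)[0].max()) for y in ys]
print([(int(a),int(b),int(d)) for a,b,d in rows[::3]])
far=[(b+d)/2 for a,b,d in rows[2:7]]; near=[(b+d)/2 for a,b,d in rows[-7:-2]]
A=ray((np.mean(far),rows[0][0]),K,Rc,c,123); B=ray((np.mean(near),rows[-1][0]+1),K,Rc,c,123)
print('ends',A,B,np.linalg.norm(A-B),np.degrees(np.arctan2(*(A-B)[1::-1])),'mid',(A+B)/2)
d=((hsv[...,2]<85)&(hsv[...,0]<16)).astype(np.uint8)*sub|m*0
k,l,st,ce=cv2.connectedComponentsWithStats(d); i=1+st[1:,4].argmax(); q=cv2.convexHull(np.argwhere(l==i)[:,::-1].astype(np.int32))
(x,y),r=cv2.minEnclosingCircle(q); print('ring',st[i],(x,y),r,ray((x,y),K,Rc,c,35),r*2/K[0,0]*(c[2]-35), cv2.fitEllipse(q))
s=observe(); M=R.from_quat(s['tool_rot']).as_matrix(); print('tool y ang',np.degrees(np.arctan2(M[1,1],M[0,1])),M[:,0].round(3),M[:,1].round(3))
E
```

```text
[312 128  17  89 884] [319.77941176 173.19457014]
[(128, 319, 319), (131, 316, 321), (134, 315, 323), (137, 315, 323), (140, 315, 324), (143, 315, 324), (146, 315, 323), (149, 316, 323), (152, 316, 324), (155, 315, 324), (158, 315, 324), (161, 314, 324), (164, 314, 324), (167, 314, 323), (170, 313, 327), (173, 312, 327), (176, 312, 327), (179, 312, 327), (182, 312, 328), (185, 313, 327), (188, 313, 328), (191, 313, 327), (194, 314, 326), (197, 317, 324), (200, 317, 324), (203, 317, 324), (206, 317, 324), (209, 317, 324), (212, 317, 324), (215, 318, 324)]
ends [ 607.97023462 -168.34861951  123.        ] [ 540.00540834 -213.37243222  123.        ] 81.52521893568634 33.52278313469841 mid [ 573.98782148 -190.86052586  123.        ]
ring [293 130  23  52 328] (311.5, 155.5) 25.739173889160156 [ 569.61766791 -182.37018831   35.        ] 57.57248631279889 ((310.7839660644531, 155.2910919189453), (34.42501449584961, 50.08397674560547), 3.495429277420044)
tool y ang -57.63873232094495 [0.845 0.535 0.   ] [ 0.535 -0.845 -0.   ]
```

drive_tool:
  moves: [-1, 0, 25, -1, 0.5, 0, 0, 25, 0, 0.5, 0, 0, 25, 0, 0.5, 0, 0, 25, 0, 0.5, 0, 0, 25, 0, 0.5, 0, 0, 20, 0, 0.5, 0, 0, 20, 0, 0.5, 0, 0, 12, 0, 0.5, 0, 0, 8, 0, 0.5, 0, 0, 4, 0, 0.5]
  force: 50

```text
time: 5.25
tcp_pos: [574.3, -190.8, 101.6]
tool_rot: [0.958, 0.286, -0.0, -0.0]
force: [-0.5, -0.6, 0.3]
width: 42.4
gripper_force: 0.0
```

drive_tool:
  moves: [0, 0, 0, 0, 0.35, 0, 0, 0, 0, 0.25, 0, 0, 0, 0, 0, 0, 0, 0, 0, 0, 0, 0, 0, 0, 0, 0, 0, 0, 0, 0, 0, 0, 0, 0, 0, 0, 0, 0, 0, 0, 0, 0, 0, 0, 0, 0, 0, 0, 0, 0]
  force: 50

```text
time: 6.08
tcp_pos: [575.1, -191.1, 103.3]
tool_rot: [0.958, 0.286, 0.001, 0.0]
force: [-1.3, 0.3, 6.9]
width: 13.5
gripper_force: 50.7
```

drive_tool:
  moves: [0, 0, -4, 0, 0, 0, 0, -10, 0, 0, 0, 0, -16, 0, 0, 0, 0, -20, 0, 0, 0, 0, -25, 0, 0, 0, 0, -25, 0, 0, 0, 0, -25, 0, 0, 0, 0, -20, 0, 0, 0, 0, -12, 0, 0, 0, 0, -5, 0, 0]
  force: 70

```text
time: 6.92
tcp_pos: [574.9, -191.2, 266.4]
tool_rot: [0.958, 0.286, 0.001, 0.0]
force: [-0.2, -0.6, -1.5]
width: 13.0
gripper_force: 68.2
```

drive_tool:
  moves: [7, -16, 0, 0, 0, 15, -33, 0, 0, 0, 16, -36, 0, 0, 0, 16, -36, 0, 0, 0, 16, -36, 0, 0, 0, 16, -36, 0, 0, 0, 16, -36, 0, 0, 0, 16, -36, 0, 0, 0, 15, -33, 0, 0, 0, 10, -25, 0, 0, 0]

```text
time: 7.75
tcp_pos: [515.3, 161.5, 263.4]
tool_rot: [0.958, 0.288, -0.001, -0.0]
force: [0.2, 1.1, -2.1]
width: 13.2
gripper_force: 68.4
```

drive_tool:
  moves: [5, -11, 0, -7, 0, 0, 0, 0, -7, 0, 0, 0, 0, -7, 0, 0, 0, 0, -7, 0, 0, 0, 0, -7, 0, 0, 0, 0, -7, 0, 0, 0, 0, 0, 0, 0, 0, 0, 0, 0, 0, 0, 0, 0, 0, 0, 0, 0, 0, 0]

```text
time: 8.58
tcp_pos: [514.9, 169.5, 264.0]
tool_rot: [0.793, 0.609, -0.0, -0.0]
force: [0.7, -1.0, -1.2]
width: 13.5
gripper_force: 68.5
```

```bash
python3 - <<'E'
from h import *
import pickle
o={n:cam(n) for n in('wrist','top','scene')}; pickle.dump(o,open('w3.pkl','wb')); s=observe(); print(s['tcp_pos'],s['qpos'],s['time'],s['width'],s['force'])
f=o['wrist'][0]; K,Rc,c=o['wrist'][1:]; print(proj((517,169,110),K,Rc,c), proj([*s['tcp_pos'][:2],s['tcp_pos'][2]-92+27],K,Rc,c))
def crop(im,x,y,r,n=400): return cv2.resize(im[max(0,y-r):y+r,x-r:x+r],(n,n),interpolation=cv2.INTER_CUBIC)
g=o['scene'][0]; save('w3.png',np.hstack([crop(f,320,150,120),crop(g,376,170,50)]))
E
```

```text
[514.98362074 169.64527692 264.20158916] [-1.11309041  0.14812758  0.79616753  1.66729705 -0.10783753  1.3715925
 -0.55949042] 8.7333 13.095891631877214 [-0.33568848 -0.42955274 -1.19738776]
[322.52961012 175.98229628] [319.74626461 209.86151365]
```

View pics/w3.png

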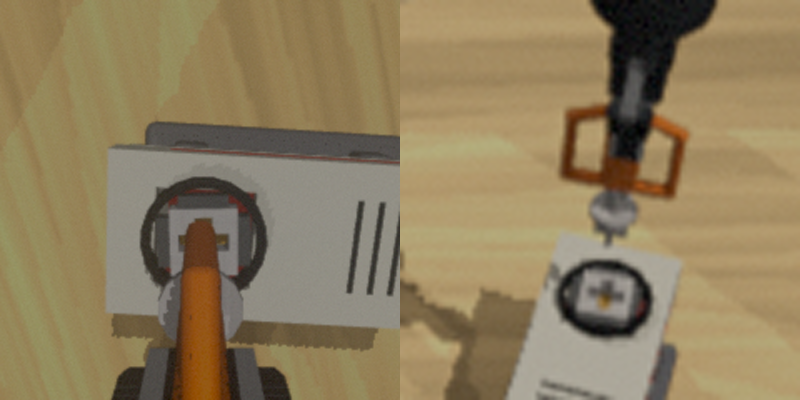

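The wrist crop shows the paddle in line with the socket. The cross arm spans crop x 178–228 at y 242, the steel square 168–238, and the collar 160–243 at y 305. In the scene view the stem hangs just above the socket, with nothing in contact. I'll measure both more finely.

```bash
python3 - <<'E'
from h import *
import pickle
from scipy.optimize import least_squares
def ringfit(w,g0,z=110):
    f,K,Rc,c=w; n=400; ctr=np.array(g0,float); pts=np.array([[-50,-50],[50,-50],[50,50],[-50,50]],float)
    src=np.float32([proj((*(ctr+p),z),K,Rc,c) for p in pts]); dst=np.float32((pts+50)*4)
    im=cv2.warpPerspective(f,cv2.getPerspectiveTransform(src,dst),(n,n)); v=im.max(2).astype(float)
    q=[]
    for t in np.radians(np.arange(0,360,4)):
        r=np.arange(42,24,-.25); x=200+r*4*np.cos(t); y=200+r*4*np.sin(t)
        p=cv2.remap(v.astype(np.float32),x.astype(np.float32)[None],y.astype(np.float32)[None],1)[0]
        sat=np.ptp(im[y.astype(int),x.astype(int)].astype(int),axis=1)
        k=np.where(p<100)[0]
        if len(k) and k[0]>3 and p[max(0,k[0]-6):k[0]-2].min()>120: q.append((x[k[0]],y[k[0]]))
    q=np.array(q)/4-50+ctr
    s=least_squares(lambda a:np.hypot(q[:,0]-a[0],q[:,1]-a[1])-a[2],[*ctr,33],loss='soft_l1',f_scale=.5); return s.x.round(2),len(q)
w1=pickle.load(open('w1.pkl','rb')); o=pickle.load(open('w3.pkl','rb')); o0=pickle.load(open('o.pkl','rb'))
print('w1',ringfit(w1,(517,169))); print('w3',ringfit(o['wrist'],(517,169))); print('top',ringfit(o0['top'],(518,168))); print('scene',ringfit(o0['scene'],(519,168)))
f,K,Rc,c=o['wrist']
for y in (203,207,211,215,219): print(y,[int(v) for v in f[y,290:352,2]])
E
```

```text
w1 (array([515.73, 170.13,  32.78]), 61)
w3 (array([516.72, 170.58,  32.63]), 65)Traceback (most recent call last):
  File "<stdin>", line 18, in <module>
  File "<stdin>", line 15, in ringfit
ValueError: operands could not be broadcast together with shapes (0,) (2,)
```

```bash
python3 - <<'E'
from h import *
import pickle
o=pickle.load(open('w3.pkl','rb'))
f,K,Rc,c=o['scene']
print('collar pred',proj((514.8,169,200),K,Rc,c),'sock pred',proj((516.3,170.3,110),K,Rc,c))
S=f[176:212,355:400]; g=cv2.cvtColor(S,cv2.COLOR_RGB2HSV)
hs=cv2.cvtColor(f,cv2.COLOR_RGB2HSV)
# collar: grey pixels in window
W=hs[164:183,368:392]; m=((W[...,1]<40)&(W[...,2]>110)).astype(np.uint8); q=np.argwhere(m); print('collar bbox',q.min(0)+[164,368],q.max(0)+[164,368],len(q)); 
for r in m: print(''.join('.#'[v] for v in r))
# steel face in boss
W=hs[184:204,366:390]; m=((W[...,1]<40)&(W[...,2]>110)).astype(np.uint8)
for r in m: print(''.join('.#'[v] for v in r))
E
```

```text
collar pred [380.58633852 171.8665445 ] sock pred [377.8483228  193.06890096]
collar bbox [169 368] [182 384] 80
........................
........................
........................
........................
........................
...............#........
........................
......##................
......####...###........
......###########.......
.......##########.......
........#######.........
...........####.........
........................
........................
###.....................
#######.................
############............
################........
########################
######.........#########
####.............#######
##.................#####
#.....#######.......####
......############...###
......#####..#####....##
.....#####...#####.....#
.....##......#####.....#
.....##.........##.....#
.....####.......##.....#
....#####....#####.....#
....#####....#####.....#
....######...####......#
.........########......#
..............###.....##
##....................##
###..................###
####................####
######.............#####
```

```bash
python3 - <<'E'
from h import *
import pickle
o=pickle.load(open('w3.pkl','rb')); f,K,Rc,c=o['wrist']
g=cv2.resize(f[180:245,285:357],None,fx=8,fy=8,interpolation=cv2.INTER_CUBIC); save('w4.png',g)
M=Rc; t=np.array([514.98,169.65]); th=np.radians(75.1); x=np.array([np.cos(th),np.sin(th)])
for off in(0,-1,-2,-3):
    e=t+off*x; a=[proj((e[0]+16*np.cos(u),e[1]+16*np.sin(u),202),K,Rc,c) for u in th+np.radians([0,90,180,270])]
    print(off,[((p-[285,180])*8).round() .tolist() for p in a])
E
```

```text
0 [[278.0, 47.0], [67.0, 251.0], [278.0, 446.0], [489.0, 251.0]]
-1 [[278.0, 60.0], [67.0, 263.0], [278.0, 458.0], [489.0, 263.0]]
-2 [[278.0, 73.0], [67.0, 276.0], [278.0, 470.0], [488.0, 276.0]]
-3 [[278.0, 86.0], [68.0, 288.0], [278.0, 482.0], [488.0, 288.0]]
```

View pics/w4.png

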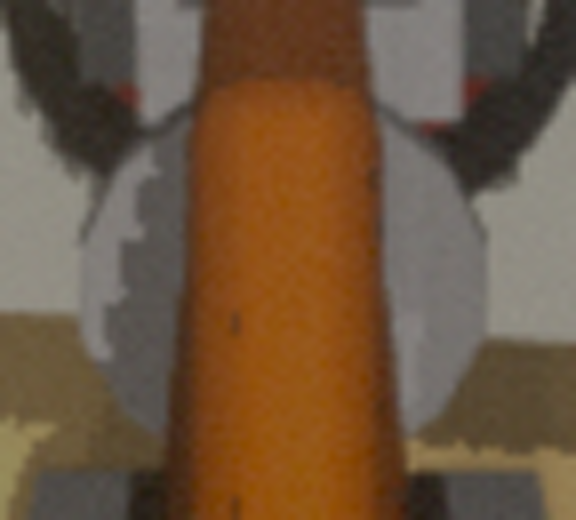

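The crop shows the collar spanning x 80–488 with its centre at about (284,277). It therefore sits about 2–3 mm toward tool −x of the TCP axis. I'll correct partway, descend, and look again from nearer.

drive_tool:
  moves: [3, 1, 5, 0, 0, 0, 0, 8, 0, 0, 0, 0, 8, 0, 0, 0, 0, 8, 0, 0, 0, 0, 6, 0, 0, 0, 0, 4, 0, 0, 0, 0, 2, 0, 0, 0, 0, 0, 0, 0, 0, 0, 0, 0, 0, 0, 0, 0, 0, 0]

```text
time: 9.57
tcp_pos: [517.0, 172.3, 223.7]
tool_rot: [0.792, 0.611, 0.0, -0.0]
force: [-0.6, 1.0, -1.0]
width: 12.9
gripper_force: 68.6
```

```bash
python3 - <<'E'
from h import *
import pickle
o={n:cam(n) for n in('wrist','top','scene')}; pickle.dump(o,open('w5.pkl','wb')); s=observe(); print(s['tcp_pos'],s['time'],s['force'])
f,K,Rc,c=o['wrist']
A=f[120:245,258:383]; g=o['scene'][0][160:210,351:401]
save('w5.png',np.hstack([cv2.resize(A,(500,500),interpolation=cv2.INTER_CUBIC),cv2.resize(g,(300,300),interpolation=cv2.INTER_CUBIC).repeat(1,0) if 0 else np.pad(cv2.resize(g,(300,300),interpolation=cv2.INTER_CUBIC),((0,200),(0,0),(0,0)))]))
t=s['tcp_pos'][:2]; th=np.radians(75.1); x=np.array([np.cos(th),np.sin(th)])
for off in(0,-1,-2,-3):
    e=t+off*x; a=[proj((e[0]+16*np.cos(u),e[1]+16*np.sin(u),s['tcp_pos'][2]-65),K,Rc,c) for u in th+np.radians([0,90,180,270])]
    print(off,[((p-[258,120])*4).round() .tolist() for p in a])
print('sock',(proj((516.5,170.3,110),K,Rc,c)-[258,120])*4)
E
```

```text
[516.92006951 172.32315347 223.58432479] 9.7167 [-0.79525203  0.56667474 -1.12256454]
0 [[246.0, 259.0], [142.0, 360.0], [246.0, 457.0], [350.0, 360.0]]
-1 [[246.0, 266.0], [142.0, 366.0], [246.0, 463.0], [350.0, 367.0]]
-2 [[246.0, 272.0], [142.0, 372.0], [246.0, 468.0], [350.0, 373.0]]
-3 [[246.0, 279.0], [142.0, 378.0], [246.0, 474.0], [350.0, 379.0]]
sock [247.28628951 285.94054045]
```

View pics/w5.png

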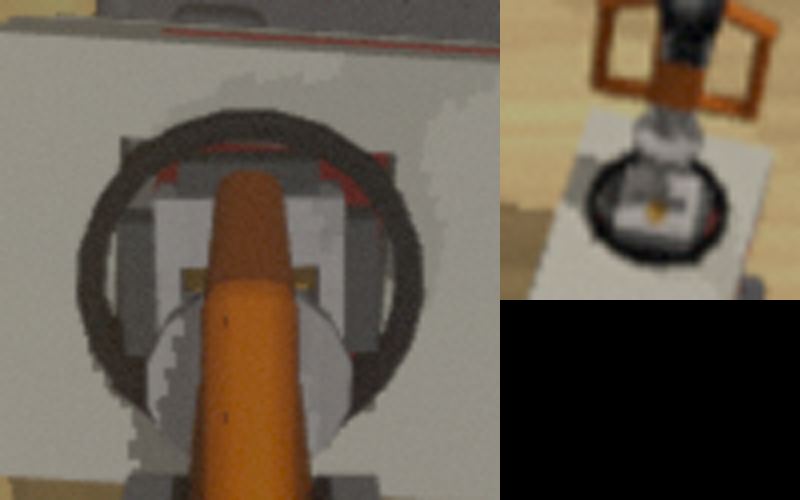

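The nearer view shows the beater and socket aligned in tool y: collar 147–352, ring 77–423, cross arm 181–318 at row 280. The paddle is parallel to a slot. Tool x is within about 1 mm, so I'll feel my way down.

drive_tool:
  moves: [0.5, 0, 2, 0, 0, 0, 0, 2, 0, 0, 0, 0, 2, 0, 0, 0, 0, 2, 0, 0, 0, 0, 1, 0, 0, 0, 0, 1, 0, 0, 0, 0, 1, 0, 0, 0, 0, 1, 0, 0, 0, 0, 1, 0, 0, 0, 0, 1, 0, 0]

```text
time: 10.55
tcp_pos: [516.9, 172.7, 209.2]
tool_rot: [0.792, 0.611, 0.0, -0.0]
force: [0.1, -0.3, -1.7]
width: 13.4
gripper_force: 68.6
```

drive_tool:
  moves: [0, 0, 0.6, 0, 0, 0, 0, 0.6, 0, 0, 0, 0, 0.6, 0, 0, 0, 0, 0.6, 0, 0, 0, 0, 0.6, 0, 0, 0, 0, 0.6, 0, 0, 0, 0, 0.6, 0, 0, 0, 0, 0.6, 0, 0, 0, 0, 0, 0, 0, 0, 0, 0, 0, 0]

```text
time: 11.38
tcp_pos: [516.9, 172.7, 204.5]
tool_rot: [0.792, 0.611, -0.0, -0.0]
force: [0.9, -0.2, -1.5]
width: 13.1
gripper_force: 68.6
```

drive_tool:
  moves: [0, 0, 0.6, 0, 0, 0, 0, 0.6, 0, 0, 0, 0, 0.6, 0, 0, 0, 0, 0.6, 0, 0, 0, 0, 0.6, 0, 0, 0, 0, 0.6, 0, 0, 0, 0, 0.6, 0, 0, 0, 0, 0.6, 0, 0, 0, 0, 0, 0, 0, 0, 0, 0, 0, 0]

```text
time: 12.22
tcp_pos: [516.9, 172.8, 199.7]
tool_rot: [0.792, 0.611, 0.0, -0.0]
force: [0.3, 0.1, -1.5]
width: 13.2
gripper_force: 68.6
```

drive_tool:
  moves: [0, 0, 0.8, 0, 0, 0, 0, 0.8, 0, 0, 0, 0, 0.8, 0, 0, 0, 0, 0.8, 0, 0, 0, 0, 0.8, 0, 0, 0, 0, 0.8, 0, 0, 0, 0, 0.8, 0, 0, 0, 0, 0.8, 0, 0, 0, 0, 0, 0, 0, 0, 0, 0, 0, 0]

```text
time: 13.05
tcp_pos: [516.9, 172.7, 193.3]
tool_rot: [0.792, 0.611, -0.0, -0.0]
force: [-0.5, 0.5, -1.7]
width: 13.0
gripper_force: 68.6
```

drive_tool:
  moves: [0, 0, 0.8, 0, 0, 0, 0, 0.8, 0, 0, 0, 0, 0.8, 0, 0, 0, 0, 0.8, 0, 0, 0, 0, 0.8, 0, 0, 0, 0, 0.8, 0, 0, 0, 0, 0.8, 0, 0, 0, 0, 0.8, 0, 0, 0, 0, 0, 0, 0, 0, 0, 0, 0, 0]

```text
time: 13.88
tcp_pos: [516.9, 172.7, 186.9]
tool_rot: [0.792, 0.611, -0.0, -0.0]
force: [0.0, 0.7, -2.1]
width: 13.3
gripper_force: 68.6
```

drive_tool:
  moves: [0, 0, 0.5, 0, 0, 0, 0, 0.5, 0, 0, 0, 0, 0.5, 0, 0, 0, 0, 0.5, 0, 0, 0, 0, 0.5, 0, 0, 0, 0, 0.5, 0, 0, 0, 0, 0.5, 0, 0, 0, 0, 0.5, 0, 0, 0, 0, 0, 0, 0, 0, 0, 0, 0, 0]

```text
time: 14.72
tcp_pos: [517.0, 172.8, 183.0]
tool_rot: [0.792, 0.611, 0.0, -0.0]
force: [-0.2, 0.4, 3.3]
width: 13.0
gripper_force: 69.1
```

The stem meshed with no resistance and is now on the plunger (about 5 N, roughly 2.5 mm in). Home should be at TCP z ≈ 177.8.

drive_tool:
  moves: [0, 0, 0.6, 0, 0, 0, 0, 0.6, 0, 0, 0, 0, 0.6, 0, 0, 0, 0, 0.6, 0, 0, 0, 0, 0.6, 0, 0, 0, 0, 0.6, 0, 0, 0, 0, 0.4, 0, 0, 0, 0, 0.4, 0, 0, 0, 0, 0, 0, 0, 0, 0, 0, 0, 0]

```text
time: 15.55
tcp_pos: [517.0, 172.8, 178.7]
tool_rot: [0.792, 0.611, 0.0, -0.0]
force: [-1.3, -0.1, 6.0]
width: 13.1
gripper_force: 69.6
```

drive_tool:
  moves: [0, 0, 0.3, 0, 0, 0, 0, 0.3, 0, 0, 0, 0, 0.3, 0, 0, 0, 0, 0.3, 0, 0, 0, 0, 0, 0, 0, 0, 0, 0, 0, 0, 0, 0, 0, 0, 0, 0, 0, 0, 0, 0, 0, 0, 0, 0, 0, 0, 0, 0, 0, 0]

```text
time: 16.38
tcp_pos: [517.2, 172.9, 178.2]
tool_rot: [0.792, 0.611, 0.0, -0.0]
force: [-3.6, 0.6, 12.7]
width: 13.1
gripper_force: 70.6
```

drive_tool:
  moves: [0, 0, 0.3, 0, 0, 0, 0, 0.3, 0, 0, 0, 0, 0, 0, 0, 0, 0, 0, 0, 0, 0, 0, 0, 0, 0, 0, 0, 0, 0, 0, 0, 0, 0, 0, 0, 0, 0, 0, 0, 0, 0, 0, 0, 0, 0, 0, 0, 0, 0, 0]

```text
time: 17.22
tcp_pos: [517.3, 172.9, 178.1]
tool_rot: [0.792, 0.611, 0.001, -0.0]
force: [-5.5, -0.7, 18.5]
width: 13.2
gripper_force: 71.4
```

```bash
python3 - <<'E'
from h import *
s=observe(); print(s['tcp_pos'],s['force'],s['moment'],s['time'])
f,K,Rc,c=cam('wrist'); g=cam('scene')[0][165:215,351:401]
save('w6.png',np.hstack([cv2.resize(f[120:245,258:383],(400,400),interpolation=cv2.INTER_CUBIC),cv2.resize(g,(400,400),interpolation=cv2.INTER_CUBIC)]))
E
```

```text
[517.30034555 172.90445704 178.12023395] [-5.47868245 -0.67484996 18.46482582] [-0.42742653  1.48883356  0.02087843] 17.2167
```

View pics/w6.png

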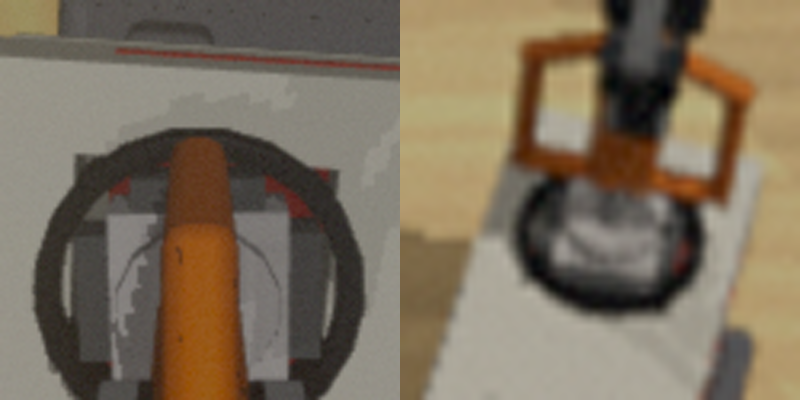

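The picture shows the collar sitting on the steel square (crop circle x 115–282 inside the square 107–290), with no gap in the scene view. The stop is hard: about 6 N more moved it only 0.1 mm. The total push is about 20 N, above the spring's 9 N, and the gripper is still holding.

```bash
python3 -c "
from rig import arm; print(arm.finish_job())"
```

```text
the job is handed in; nothing more can be done
None
```

The job is handed in at about 17 s: the orange beater's stem is fully home in the mixer socket, collar flush on the steel face, still gripped and pressed down at about 20 N; I set the angle from the camera beforehand, so the stem slid in without stopping on the face and no turn by feel was needed.

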